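# Load a wood puck into the smoke generator

### The arm

A 6-joint arm with a two-finger parallel gripper is mounted at the origin on the work surface. World frame = base frame: x ahead of the robot, y to its left, z up, the work surface at z = 0. Lengths are in mm, angles in rad, forces in N, time in s.
With the tool pointing down it reaches from about 400 to 825 mm from the base axis. Payload 7 kg.
Tool frame: the origin (TCP) lies midway between the tips of the shut fingers; the grasp point (between the pads) lies 19 mm behind it (robot.grasp_offset is the distance from the TCP to the grasp point, in mm); z points along the fingers, y is the line along which they close (so a half turn about z gives the same grasp; the last joint's range is limited). The gripper opens to 85 mm and grips with 20 to 120 N. Pads are 22 mm wide; open, the fingers measure 114 mm over their backs; the gripper's body (76 mm by 85 mm) begins 54 mm behind the grasp point. The pads swing forward as they close: fully open they stand 13 mm farther back than shut.
Start: joints at [1.483, 0.359, 0.012, 0, -1.224, -0.288], TCP at [247.743, 627.868, 231.302] pointing down, gripper open.
Joint ranges: [-3.07, 3.07], [-1.43, 2.12], [-1.02, 1.25], [-3.03, 1.67], [-3.05, -0], [-3.03, 3.03]. Speed limits (rad/s): [2.39, 2.39, 3.01, 3.14, 3.14, 3.14].

### API

Orientations are given as a unit quaternion [w, x, y, z].
In Python, from bench import robot gives the robot as it stands.
- The arm moves only by the tool jog_arm, never from a script. Its argument "rows" is a list of rows, each an object with "jaw": the closure, from -1 (fully open) to 1 (shut); "slide": the shift along the tool's x, y, z in mm, a list of three; "turn": the turn, a rotation vector about the tool's x, y, z in rad, a list of three. A call has 1 to 5 rows; each row is the pose to reach, as a shift and turn from the pose commanded when the call began, along the tool's axes at that moment; what a row does not reach only later rows make up. A row lasts 1/8 s, in which the tool goes at most 62.5 mm and 10.7 degrees, less where a joint would pass 70% of its speed; a pose out of reach is approached as far as the arm can. A call with a gripper value outside its range is refused whole. The fingers move at their own pace and stop on an object; "squeeze" is the grip in N (left out, the last holds). Time passes only in rows, so rows that repeat a pose let the fingers close. It gives the time, the measured TCP pose, the force, the opening and the grip force at its end, in the units of the state.
- robot.state(): the state, without advancing time (a new reading comes with each control period).
- robot.camera(name): name is "scene" or "top" or "wrist"; returns the picture (384x512x3 uint8, red, green, blue); there is no depth.
- robot.camera_params(name): a dict with "mtx" (3x3 intrinsics, pixels), "eye" and "attitude" of the camera in the world. Camera axes: x right, y up, looking along -z (the intrinsics and any distortion apply to the point x, -y, -z); pixel columns grow to the right and rows downward; lengths in mm; the calibration is good to about 2 mm. A picture is of the moment at which its call begins: read the wrist's pose just before it. camera_params takes no time and is no camera call; for the wrist camera it gives the pose at the moment of the call.
- robot.sign_off(): hands the job in; it is judged then, once.
Trained networks look in the newest picture that a camera, given by its name, has taken for a name from the list of things; names that differ only in an ending like _2 or _b are one class to them, and where a whole thing is asked for, a point or a joint stands for the part that bears it (a point fixed in the world has none). Each returns a list of dicts, best first, with "score" (0 to 1); they miss things now and then, are a little off and sometimes report something else, mostly with a low value. They report only what shows in the picture. A call takes as long as a camera call. They do not tell look-alikes from the thing itself.
- robot.search_frame(thing, camera): "xy" ([column, row] as shares, 0 to 1, of the picture: columns of its width, rows of its height, amid what is visible of it).
- robot.outline_of(thing, camera): "mask" (384x512 bool, what is visible of it) and "xy" ([column, row] as shares, 0 to 1, of the picture: columns of its width, rows of its height, amid what is visible of it).
- robot.mark_of(thing, camera): "xy" ([column, row] as shares, 0 to 1, of the picture: columns of its width, rows of its height: a listed point, or the origin of a listed thing).
The state is a dict: "clock": time; "qpos": joint angles; "qvel": joint speeds; "effort": joint torques, N m; "position": TCP position; "eef_rot": TCP orientation; "wrist_force": force on the tool from outside, world axes, zero at the start; "moment": the same for the moment, N m; "gripper_width": opening from 0.0 (shut) to 1.0 (fully open); "gripper_force": force on a finger pad.
Only numpy, scipy, OpenCV 4.12 (cv2) and the standard library are available. Lean on these libraries where they do the work, as an engineer would, in place of code of your own. Each camera call takes 0.05 s, during which the arm holds its last target. There are 200 camera calls.

### The job

Load the smoke generator: take the wood puck out of the open end of the teak bin, lay it flat in the loading pan at the top of the chute and let go of it, then push it down the chute, past the sprung hold-back catch, until you feel it bear against the stop, and leave it resting there. The stop is only clamped with a wing nut, so press the puck home gently and do not shove the stop out of its setting. Leave the bowl, shaker, trivet and brush where they are.

Things in the scene. Friction and masses are not known exactly. Their poses are not given: they have to be found in the camera images.
- puck_center (a point): Centre of the wood puck (half-way up): a round brown disc of pressed sawdust, 60 mm across, 20 mm thick, about 50 g, lying flat at the start on the floor of the teak bin, in the bin's open end. z is the puck's own axis.
- bin: Teak bin, fixed, 160 mm (its x) by 290 mm (its y), 56 mm high outside; walls 11, floor 10 mm thick. Origin: centre of the underside. Its sliding lid lies flush with the rim (only its 8 mm batten stands higher) and is 180 to 200 mm open towards +y. In the open -y end lies the puck, its centre at least 60 mm (along y) from end wall and lid, within 20 mm of the middle line.
- chute: Stainless chute of the smoke generator, fixed. Axes tilted with it: x straight down the slope (15 degrees below level), y across, z square out of its floor. Origin: on the floor's middle line at the mean place of the stop's face, 65 mm above the ledge. The puck does not slide by itself. Beyond x = 25 mm are a low bridge with brass wing nut and the grey burner box, all under 60 mm above it.
- pan (a point): Centre of the loading pan's floor, at x = -222 mm in the chute's frame: the wide upper end of the chute, 125 mm long, 130 wide inside between low lips 8 mm high, open at its upper end, sloped like the chute. Below it (chute x -160 to -110) funnel walls 22 mm high lead into the channel. Axes as the chute's.
- catch_place (a point): On the channel's floor, middle line, x = -54 mm in the chute's frame, beside the hold-back catch: a brass sprung plunger with round nose (radius 5 mm) reaching 8 mm into the channel through its +y wall. The puck has to press it aside from when the puck's centre is some 17 mm uphill of here until about 10 to 17 mm downhill, with a push of about 2 to 6 N; it springs out behind the puck.
- channel_end (a point): On the channel's floor just below the stop, x = 25 mm in the chute's frame. Channel: from chute x -110 on, 64 mm wide inside, walls 22 mm high. Across it stands the stop, a dark steel tab 56 wide, 30 mm high, its face 12 to 38 mm uphill of here: not measured, find it by feel. Wing-nut friction holds it; pushed with over about 13 N it slips. Puck home: centre 30 mm uphill of that face.
- bowl_mid (a point): Stainless mixing bowl, 170 mm across, 65 mm high; point 30 mm up its axis. Leave alone.
- shaker_mid (a point): Clear acrylic spice shaker with a steel cap, 66 mm across, 107 mm high; point 50 mm up its axis. Leave alone.
- trivet_mid (a point): Black cast iron trivet, round, 160 mm across, 18 mm high; its middle. Leave alone.
- brush_mid (a point): Red silicone pastry brush, about 200 mm long (its x), 36 mm wide, lying flat; point near its middle. Leave alone.
Things that resemble listed ones, but are neither listed nor needed, are in the scene too. Of the things that look like the part that bears puck_center, the middle-sized one is meant.

How it is judged (in metres and radians):
On the way, in this order (a step that is already met when the one before it is completed fails the run):
1. the puck lies flat in the loading pan, let go (x of puck_center in the frame of chute between -0.27 and -0.12 m and z of puck_center in the frame of chute between 0.004 and 0.014 m and angle between the z axis of puck_center and the z axis of chute, either way round below 0.1 rad and contact force between the fingers and puck below 0.05 N), for 0.2 s.
2. the puck is pressed against the stop with at least 3 N (contact force between puck and stop_c0 above 3 N), for 0.1 s.
At the end, for the whole second after the job is handed in: The puck lies flat on the chute floor (within 0.1 rad), at rest, its rim no more than 2.5 mm from the stop's face (distance between puck_center and stop_c0 below 0.035 m and z of puck_center in the frame of chute between 0.004 and 0.014 m and angle between the z axis of puck_center and the z axis of chute, either way round below 0.1 rad and linear speed of puck below 0.01 m/s); the robot touches nothing.
It fails at once if the stop is shoved more than 1.5 mm out of its setting (distance of stop_c0 from where it was at the start of the episode above 0.0015 m).
It fails at once if the bowl, shaker, trivet or brush is moved more than 30 mm (distance of any of bowl_mid, shaker_mid, trivet_mid, brush_mid from where it was at the start of the episode above 0.03 m).
It also fails if it takes over 69 s, if anything falls off the work surface, if the arm or the gripper's body presses on something with over 40 N, if the wrist force passes 120 N, or if a joint passes its speed limit or range.

## Working session

There is one attempt and no reset: what is moved stays moved. The work goes in short steps, Python scripts to look and compute and a tool call to move; the robot and the scene stay as the last step left them, time stands still between calls to the robot, and variables do not carry over. Pictures are saved under pics/ and viewed, at most 10 in all, crops included, and the job is handed in when it is done.

Besides the shell and the picture viewer there is one more tool, called as name(argument=value, ...) on one line, values as JSON. jog_arm: Moves the arm, as the interface text tells. Its arguments: {"type":"object","properties":{"rows":{"type":"array","items":{"type":"object","properties":{"jaw":{"type":"number"},"slide":{"type":"array","items":{"type":"number"}},"turn":{"type":"array","items":{"type":"number"}}}}},"squeeze":{"type":"number"}},"required":["rows"]}

```bash
mkdir -p pics; cat > h.py <<'E'
import numpy as np, cv2
from scipy.spatial.transform import Rotation as R
from bench import robot
def rot(q): return R.from_quat([q[1],q[2],q[3],q[0]]).as_matrix()
def att(p):
    a=np.array(p["attitude"],float)
    return a if a.shape==(3,3) else rot(a)
def ray(p,xy):
    K=np.array(p["mtx"]); u=np.array([xy[0]*512,xy[1]*384,1.])
    d=np.linalg.inv(K)@u; d=att(p)@np.array([d[0],-d[1],-d[2]])
    return np.array(p["eye"],float),d/np.linalg.norm(d)
def onz(p,xy,z):
    e,d=ray(p,xy); return e+d*(z-e[2])/d[2]
def tri(rs):
    A=0;b=0
    for e,d in rs:
        M=np.eye(3)-np.outer(d,d);A=A+M;b=b+M@e
    return np.linalg.solve(A,b)
def proj(p,X):
    c=att(p).T@(np.array(X,float)-np.array(p["eye"],float)); q=np.array(p["mtx"])@np.array([c[0],-c[1],-c[2]]); return q[:2]/q[2]
def save(n,im): cv2.imwrite("pics/"+n+".png",im[:,:,::-1])
E
python3 - <<'E'
from h import *
ims={}
P={}
for c in ["scene","top","wrist"]:
    ims[c]=robot.camera(c);P[c]=robot.camera_params(c)
print(P)
save("a",cv2.resize(np.vstack([ims["scene"],ims["top"]]),None,fx=.78,fy=.78)); save("top0",ims["top"]);save("scene0",ims["scene"])
for t in ["puck_center","bin","chute","pan","catch_place","channel_end","bowl_mid","shaker_mid","trivet_mid","brush_mid"]:
    for c in ["scene","top"]:
        print(t,c,[(np.round(np.array(r["xy"])*[512,384]).tolist(),round(r["score"],2)) for r in robot.mark_of(t,c)][:4])
print(robot.state())
E
```

```text
{'scene': {'mtx': array([[378.18107577,   0.        , 257.39885078],
       [  0.        , 378.18107577, 192.84003902],
       [  0.        ,   0.        ,   1.        ]]), 'eye': array([956.415038  , 614.10997158, 774.06087122]), 'attitude': array([0.29313683, 0.1197491 , 0.37548474, 0.87105807])}, 'top': {'mtx': array([[395.42245934,   0.        , 254.52399288],
       [  0.        , 395.42245934, 190.64008077],
       [  0.        ,   0.        ,   1.        ]]), 'eye': array([ 346.84703336,   30.29336146, 1318.32227171]), 'attitude': array([-0.70449178, -0.0665118 ,  0.05406779,  0.70451699])}, 'wrist': {'mtx': array([[326.39238104,   0.        , 255.13627974],
       [  0.        , 326.39238104, 191.5602857 ],
       [  0.        ,   0.        ,   1.        ]]), 'eye': array([311.94044749, 601.59682135, 372.62650473]), 'attitude': array([-0.55686087,  0.07837026, -0.11487872,  0.81888153])}}
puck_center scene [([353.0, 282.0], 0.94), ([405.0, 254.0], 0.8), ([323.0, 235.0], 0.56)]
puck_center top [([161.0, 217.0], 0.84), ([155.0, 262.0], 0.72), ([210.0, 229.0], 0.55), ([367.0, 14
[... 906 characters left out ...]
ray([ 1.48310852e+00,  3.58609195e-01,  1.18991505e-02, -1.41848450e-05,
       -1.22416700e+00, -2.88094471e-01]), 'qvel': array([-4.00842552e-04,  1.58185859e-04,  1.05705030e-03,  8.16271507e-04,
        4.37482878e-05, -1.60017009e-04]), 'effort': array([ 1.14484301e-03, -5.83007169e+01,  2.93673170e+01,  6.94194451e+00,
       -4.21141522e-04,  2.83991608e-05]), 'position': array([247.73063555, 627.84479633, 231.29336518]), 'eef_rot': array([ 4.08218117e-05,  9.82399877e-01, -1.86789933e-01, -2.59989215e-06]), 'wrist_force': array([ 1.07364911,  0.12075754, -0.08793551]), 'moment': array([-0.00776471, -0.02591435, -0.01509507]), 'gripper_force': 0.0, 'gripper_width': 1.0005067192653159}
```

View pics/a.png

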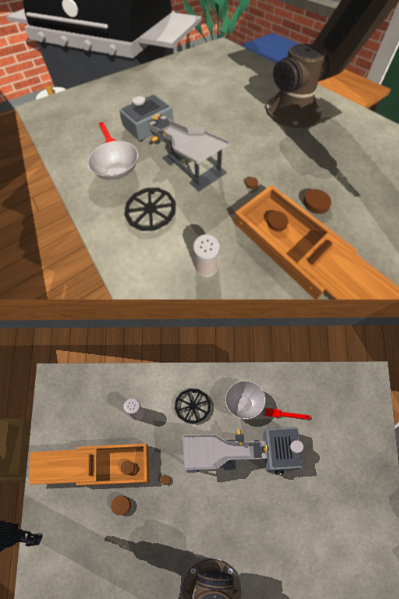

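The stacked view shows the bin with its puck (top 161,217; scene 353,282), with loose look-alikes outside at top (155,262) and (210,229). The chute runs from the pan (top ~255,195) towards the burner box at the right. Now for the geometry.

```bash
cat > g.py <<'E'
from h import *
T=robot.camera_params("top");S=robot.camera_params("scene")
px=lambda a:np.array(a)/[512,384]
for n,t,s in [("puck",(161,217),(353,282)),("pan",(255,195),(257,187)),("catch",(303,193),(221,173)),("end",(329,195),(207,164)),("big",(155,262),(405,254))]:
    rs=[ray(T,px(t)),ray(S,px(s))]; X=tri(rs); print(n,X.round(1),[round(np.linalg.norm((np.eye(3)-np.outer(d,d))@(X-e)),1) for e,d in rs])
print("puck z20 top",onz(T,px((161,217)),20).round(1),"scene",onz(S,px((353,282)),20).round(1))
E
python3 g.py; python3 - <<'E'
from h import *
import cv2
t=cv2.imread("pics/top0.png"); s=cv2.imread("pics/scene0.png")
a=cv2.resize(t[160:260,30:410],(760,200),interpolation=cv2.INTER_CUBIC)
b=cv2.resize(s[130:310,180:430],(556,400),interpolation=cv2.INTER_CUBIC)
b=cv2.copyMakeBorder(b,0,0,0,760-556,cv2.BORDER_CONSTANT)
cv2.imwrite("pics/b.png",np.vstack([a,b]))
E
```

```text
puck [487.5 355.7  22.4] [np.float64(8.1), np.float64(8.1)]
pan [540.2  48.9 126.2] [np.float64(1.7), np.float64(1.7)]
catch [ 554.5 -102.8   77.2] [np.float64(1.9), np.float64(1.9)]
end [ 551.6 -188.8   53.1] [np.float64(1.5), np.float64(1.5)]
big [336.5 373.9  27.1] [np.float64(0.4), np.float64(0.4)]
puck z20 top [482.7 362.7  20. ] scene [491.9 349.1  20. ]
```

View pics/b.png

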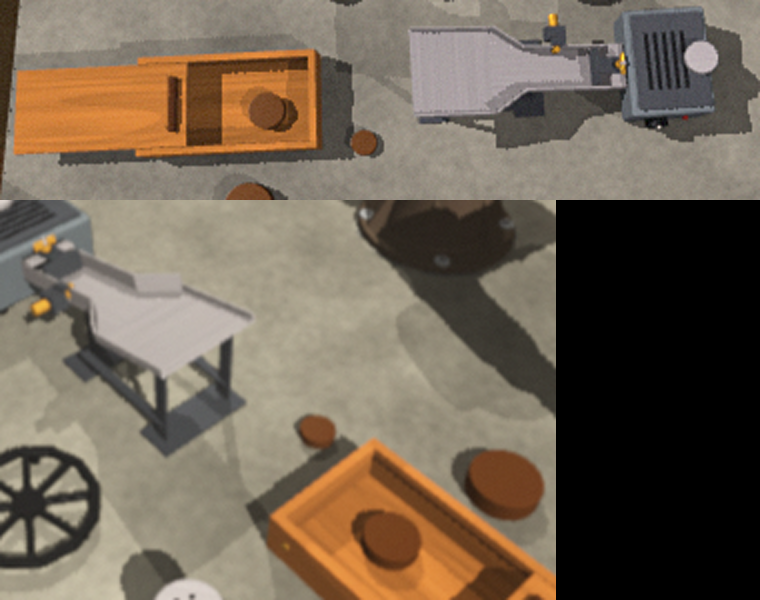

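```bash
cat >> h.py <<'E'
def go(p,M):
    s=robot.state(); R0=rot(s["eef_rot"])
    sl=R0.T@(np.array(p,float)-s["position"]); tu=R.from_matrix(R0.T@M).as_rotvec()
    print("slide",sl.round(1),"turn",tu.round(3),"n",round(max(np.linalg.norm(sl)/62.5,np.linalg.norm(tu)/.187),1))
def down(yaw): # tool down, tool x at yaw
    c,s=np.cos(yaw),np.sin(yaw); return np.array([[c,s,0],[s,-c,0],[0,0,-1.]])
E
python3 - <<'E'
from h import *
T=robot.camera_params("top")
px=lambda a:np.array(a)/[512,384]
c=[onz(T,px(a),56) for a in [(188,185),(189.5,233.5),(98.5,189),(98.5,237.5)]]
for x in c: print(x.round(0))
for t in [(235.5,174),(235.5,220)]: print("panedge",onz(T,px(t),147).round(0))
for t in [(325,183.5),(325,204)]: print("chan",onz(T,px(t),87).round(0))
print(tri([ray(T,px((164,215.5))),ray(robot.camera_params("scene"),px((355.8,282.9)))]).round(1))
go([490,358,200],down(0.0))
E
```

```text
[583. 270.  56.]
[426. 260.  56.]
[571. 562.  56.]
[413. 551.  56.]
panedge [600. 109. 147.]
panedge [460. 108. 147.]
chan [ 582. -171.   87.]
chan [ 516. -169.   87.]
[487.7 353.7  18.1]
slide [324.4 162.1  31.3] turn [ 0.     0.    -0.376] n 5.8
```

jog_arm(rows=[{"jaw": -0.7,"slide": [60,30,6],"turn": [0,0,-0.16]},{"jaw": -0.7,"slide": [115,58,12],"turn": [0,0,-0.3]},{"jaw": -0.7,"slide": [170,85,18],"turn": [0,0,-0.43]},{"jaw": -0.7,"slide": [225,112,24],"turn": [0,0,-0.43]},{"jaw": -0.7,"slide": [275,138,31],"turn": [0,0,-0.43]}])

```text
clock: 1.78
position: [454.1, 397.1, 200.5]
eef_rot: [-0.0, 1.0, 0.027, 0.0]
wrist_force: [1.5, 0.4, -0.2]
gripper_width: 0.846
gripper_force: 0.0
```

```bash
python3 - <<'E'
from h import *
W=robot.camera_params("wrist"); im=robot.camera("wrist"); save("w1",im)
s=robot.state(); print(s["position"],s["gripper_width"],s["wrist_force"])
for f in ("mark_of","search_frame"):
    for r in getattr(robot,f)("puck_center","wrist")[:3]: print(f,r["xy"],r["score"],onz(W,r["xy"],20 if f=="mark_of" else 25).round(1))
for r in robot.outline_of("puck_center","wrist")[:3]:
    m=r["mask"]; print(m.sum(),r["xy"],r["score"])
    cs,_=cv2.findContours(m.astype(np.uint8),0,2); print(cv2.minEnclosingCircle(max(cs,key=cv2.contourArea)))
go([490,356,150],down(0.045))
E
```

```text
[456.55041747 392.03943744 199.31953662] 0.84893583149905 [ 1.21919036 -3.27834285 -1.66114763]
mark_of [0.5223, 0.7141] 0.92 [336.7 377.1  20. ]
mark_of [0.583, 0.3557] 0.71 [489.4 356.4  20. ]
mark_of [0.8678, 0.5021] 0.6 [440.3 201.6  20. ]
search_frame [0.5889, 0.3646] 0.96 [486.8 353.9  25. ]
search_frame [0.527, 0.7203] 0.69 [336.9 374.6  25. ]
search_frame [0.8727, 0.5016] 0.61 [442.  202.2  25. ]
3006 [0.5861, 0.3581] 0.67
((301.5, 136.5), 31.945363998413086)
4172 [0.526, 0.7214] 0.67
((267.0094909667969, 275.12738037109375), 37.11939239501953)
1456 [0.8697, 0.501] 0.57
((444.5, 191.5), 22.94568634033203)
slide [34.1 43.4 50.4] turn [-0.    -0.     0.007] n 1.2
```

View pics/w1.png

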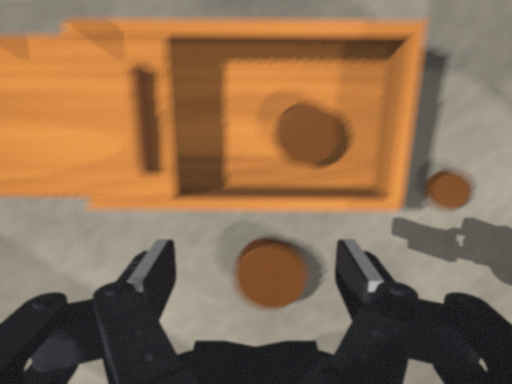

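The wrist view shows the puck in the bin at about (312,134), the big look-alike at (270,272) outside and a small one at (449,188). I'll go closer above the puck and remeasure with the arm at rest.

jog_arm(rows=[{"jaw": -0.7,"slide": [17,20,30],"turn": [0,0,0]},{"jaw": -0.7,"slide": [34,38,70],"turn": [0,0,0]},{"jaw": -0.7,"slide": [34,38,70],"turn": [0,0,0]},{"jaw": -0.7,"slide": [34,38,70],"turn": [0,0,0]}])

```text
clock: 2.48
position: [488.9, 363.9, 131.2]
eef_rot: [-0.0, 1.0, 0.028, 0.0]
wrist_force: [-0.9, -0.1, 0.9]
gripper_width: 0.847
gripper_force: 0.0
```

```bash
python3 - <<'E'
from h import *
W=robot.camera_params("wrist"); im=robot.camera("wrist"); 
s=robot.state(); print(s["position"],s["gripper_width"])
for f in ("mark_of","search_frame"):
    for r in getattr(robot,f)("puck_center","wrist")[:2]: print(f,np.array(r["xy"])*[512,384],r["score"],onz(W,r["xy"],20 if f=="mark_of" else 25).round(1))
for r in robot.outline_of("puck_center","wrist")[:2]:
    m=r["mask"]; print(m.sum(),r["xy"],r["score"])
im=im.copy()
for a in np.linspace(0,6.28,60):
    for z in (30,):
        q=proj(W,[488+30*np.cos(a),356+30*np.sin(a),z]).round().astype(int); cv2.circle(im,tuple(map(int,q)),0,(0,255,0),-1)
save("w2",im)
E
```

```text
[488.98853577 364.21443152 131.74145145] 0.8490222213266297
mark_of [235.4176 342.7968] 0.96 [338.6 373.9  20. ]
mark_of [444.1088 249.1008] 0.87 [443.9 200.7  20. ]
search_frame [266.7008 190.6944] 0.98 [488.3 354.6  25. ]
search_frame [234.5984 325.5936] 0.97 [361.3 375.2  25. ]
2055 [0.8658, 0.6505] 0.87
4547 [0.5193, 0.4945] 0.81
```

View pics/w2.png

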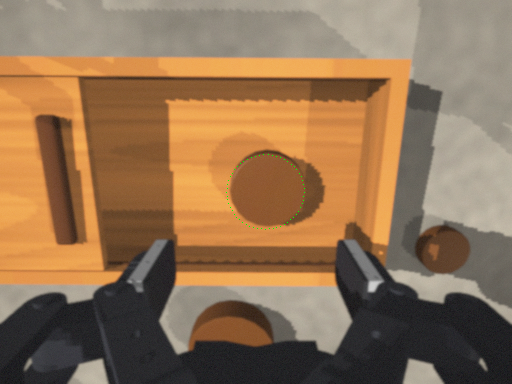

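The projected circle at (489,356) fits the puck at pixel (267,190), and it has plenty of clearance to the walls. Descending and grasping.

jog_arm(rows=[{"jaw": -1,"slide": [0,8,40]},{"jaw": -1,"slide": [0,8,80]},{"jaw": -1,"slide": [0,8,110]},{"jaw": -1,"slide": [0,8,123]},{"jaw": -1,"slide": [0,8,123]}])

```text
invalid input at $.rows[0]: expected keys jaw, slide, turn
```

jog_arm(rows=[{"jaw": 0,"slide": [0,0,0]},{"jaw": 1,"slide": [0,0,0]},{"jaw": 1,"slide": [0,0,0]},{"jaw": 1,"slide": [0,0,0]},{"jaw": 1,"slide": [0,0,0]}], squeeze=30)

```text
invalid input at $.rows[0]: expected keys jaw, slide, turn
```

jog_arm(rows=[{"jaw": -1,"slide": [0,8,40],"turn": [0,0,0]},{"jaw": -1,"slide": [0,8,80],"turn": [0,0,0]},{"jaw": -1,"slide": [0,8,110],"turn": [0,0,0]},{"jaw": -1,"slide": [0,8,123],"turn": [0,0,0]},{"jaw": -1,"slide": [0,8,123],"turn": [0,0,0]}])

```text
clock: 3.3
position: [489.3, 354.7, 7.3]
eef_rot: [0.0, 1.0, 0.027, -0.0]
wrist_force: [-0.3, 0.7, -0.2]
gripper_width: 1.0
gripper_force: 0.0
```

jog_arm(rows=[{"jaw": -1,"slide": [0,0,0],"turn": [0,0,0]},{"jaw": 0,"slide": [0,0,0],"turn": [0,0,0]},{"jaw": 0.6,"slide": [0,0,0],"turn": [0,0,0]},{"jaw": 1,"slide": [0,0,0],"turn": [0,0,0]},{"jaw": 1,"slide": [0,0,0],"turn": [0,0,0]}], squeeze=30)

```text
clock: 3.92
position: [489.8, 355.0, 8.6]
eef_rot: [-0.001, 1.0, 0.027, 0.001]
wrist_force: [-1.8, 0.2, 6.5]
gripper_width: 0.692
gripper_force: 31.4
```

Grasped (58.8 mm ≈ puck). Lift, then travel towards the pan for a closer look at the chute.

jog_arm(rows=[{"jaw": 1,"slide": [0,0,-50],"turn": [0,0,0]},{"jaw": 1,"slide": [0,0,-110],"turn": [0,0,0]},{"jaw": 1,"slide": [0,30,-170],"turn": [0,0,0]},{"jaw": 1,"slide": [0,60,-220],"turn": [0,0,0]},{"jaw": 1,"slide": [0,115,-240],"turn": [0,0,0]}])

```text
clock: 4.55
position: [496.7, 240.1, 251.6]
eef_rot: [-0.002, 1.0, 0.028, 0.003]
wrist_force: [1.0, -0.2, -1.1]
gripper_width: 0.693
gripper_force: 33.0
```

jog_arm(rows=[{"jaw": 1,"slide": [0,60,0],"turn": [0,0,0]},{"jaw": 1,"slide": [20,110,0],"turn": [0,0,0]},{"jaw": 1,"slide": [40,150,0],"turn": [0,0,0]},{"jaw": 1,"slide": [40,150,0],"turn": [0,0,0]},{"jaw": 1,"slide": [40,150,0],"turn": [0,0,0]}])

```text
clock: 5.18
position: [543.5, 91.9, 247.5]
eef_rot: [-0.0, 1.0, 0.027, 0.0]
wrist_force: [0.3, -0.4, -0.5]
gripper_width: 0.691
gripper_force: 33.0
```

```bash
python3 - <<'E'
from h import *
W=robot.camera_params("wrist"); im=robot.camera("wrist"); save("w3",im)
s=robot.state(); print(s["position"],s["gripper_width"])
for t,z in [("chute",65),("pan",122.5),("catch_place",79),("channel_end",58.5)]:
    for r in robot.mark_of(t,"wrist")[:2]: print(t,(np.array(r["xy"])*[512,384]).round(),r["score"],onz(W,r["xy"],z).round(1))
E
```

```text
[543.3810686   92.33089555 247.49636267] 0.6918337063177996
chute [507. 178.] 0.77 [ 547.9 -165.8   65. ]
pan [305. 194.] 0.76 [536.5  48.8 122.5]
catch_place [467. 178.] 0.91 [ 548.2 -115.    79. ]
```

View pics/w3.png

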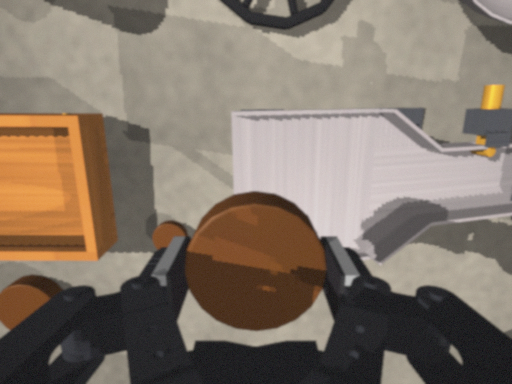

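The wrist view shows the held puck at (256,260). The pan's upper corner is at (233,112), the funnel starts at (392,109) and the catch nose is at (487,150). I'll fit the chute frame against these.

```bash
cat >> h.py <<'E'
xh=np.array([0.055,-0.9985,0]); O=np.array([549,-165.5,65.])
c15,s15=np.cos(np.radians(15)),np.sin(np.radians(15))
CX=c15*xh+np.array([0,0,-s15]); CZ=s15*xh+np.array([0,0,c15]); CY=np.cross(CZ,CX); C=np.c_[CX,CY,CZ]
def ch(x,y,z): return O+C@np.array([x,y,z],float)
def inch(p): return C.T@(np.array(p)-O)
TOOL=np.c_[CY,CX,-CZ]  # tool x across (+y), tool y downhill, tool z into floor
E
python3 - <<'E'
from h import *
W=robot.camera_params("wrist")
for n,p in [("pan corner 233,112",(-284.5,66.5,8)),("funnel top 392,109",(-160,66.5,8)),("chan start 440,150",(-110,33,22)),("funnel low 360,245",(-160,-66,8)),("catch nose 487,150",(-54,28,10))]:
    print(n,proj(W,ch(*p)).round(1))
s=robot.state(); print(inch(s["position"]))
go(ch(-210,0,30),TOOL)
E
```

```text
pan corner 233,112 [235.  114.2]
funnel top 392,109 [384.  112.4]
chan start 440,150 [441.4 153.1]
funnel low 360,245 [368.6 258.6]
catch nose 487,150 [480.2 154. ]
[-296.733241      8.59191042  109.37744778]
slide [-8.7 63.2 99.1] turn [ 0.262 -0.     0.001] n 1.9
```

jog_arm(rows=[{"jaw": 1,"slide": [-3,30,40],"turn": [0.13,0,0]},{"jaw": 1,"slide": [-7,62,80],"turn": [0.262,0,0]},{"jaw": 1,"slide": [-7,64,108],"turn": [0.262,0,0]},{"jaw": 1,"slide": [-7,64,108],"turn": [0.262,0,0]},{"jaw": 1,"slide": [-7,64,108],"turn": [0.262,0,0]}])

```text
clock: 6.05
position: [540.8, 28.7, 140.5]
eef_rot: [-0.13, 0.991, 0.028, -0.003]
wrist_force: [0.1, 1.1, 0.0]
gripper_width: 0.691
gripper_force: 32.9
```

```bash
sed -i 's/O=np.array(\[549/O=np.array([550.5/' h.py; python3 - <<'E'
from h import *
s=robot.state(); print(inch(s["position"]),s["wrist_force"]); go(ch(-210,0,0),TOOL)
E
```

```text
[-207.34604577    0.96792736   22.57775688] [0.08631459 1.11530048 0.02980458]
slide [-1.  -2.7 22.6] turn [ 0.    -0.001  0.001] n 0.4
```

jog_arm(rows=[{"jaw": 1,"slide": [-1,0,10],"turn": [0,0,0]},{"jaw": 1,"slide": [-1,0,17],"turn": [0,0,0]},{"jaw": 1,"slide": [-1,0,19],"turn": [0,0,0]},{"jaw": 1,"slide": [-1,0,20],"turn": [0,0,0]},{"jaw": 1,"slide": [-1,0,20],"turn": [0,0,0]}])

```text
clock: 6.68
position: [538.9, 32.9, 120.1]
eef_rot: [-0.131, 0.991, 0.027, -0.003]
wrist_force: [0.1, 0.3, -0.8]
gripper_width: 0.691
gripper_force: 32.9
```

jog_arm(rows=[{"jaw": 1,"slide": [0,0,1],"turn": [0,0,0]},{"jaw": 1,"slide": [0,0,1],"turn": [0,0,0]}])

```text
clock: 6.92
position: [538.8, 33.0, 119.0]
eef_rot: [-0.131, 0.991, 0.027, -0.004]
wrist_force: [0.2, -0.6, -0.9]
gripper_width: 0.689
gripper_force: 32.9
```

jog_arm(rows=[{"jaw": 1,"slide": [0,0,1],"turn": [0,0,0]},{"jaw": 1,"slide": [0,0,1],"turn": [0,0,0]}])

```text
clock: 7.18
position: [538.8, 33.4, 118.0]
eef_rot: [-0.131, 0.991, 0.027, -0.004]
wrist_force: [0.2, -0.8, 0.2]
gripper_width: 0.687
gripper_force: 32.9
```

jog_arm(rows=[{"jaw": 1,"slide": [0,0,1],"turn": [0,0,0]},{"jaw": 1,"slide": [0,0,1],"turn": [0,0,0]}])

```text
clock: 7.42
position: [538.9, 33.6, 117.4]
eef_rot: [-0.131, 0.991, 0.027, -0.003]
wrist_force: [-1.1, -1.0, 3.5]
gripper_width: 0.687
gripper_force: 33.2
```

jog_arm(rows=[{"jaw": 1,"slide": [0,0,1],"turn": [0,0,0]},{"jaw": 1,"slide": [0,0,1],"turn": [0,0,0]}])

```text
clock: 7.68
position: [539.0, 33.6, 117.3]
eef_rot: [-0.13, 0.991, 0.027, -0.003]
wrist_force: [-4.3, -3.7, 10.8]
gripper_width: 0.688
gripper_force: 34.1
```

Contact felt with the pan floor. Back off slightly and release gently, then retract.

jog_arm(rows=[{"jaw": 1,"slide": [0,0,-1.5],"turn": [0,0,0]},{"jaw": 0.2,"slide": [0,0,-1.5],"turn": [0,0,0]},{"jaw": -0.6,"slide": [0,0,-1.5],"turn": [0,0,0]},{"jaw": -1,"slide": [0,0,-1.5],"turn": [0,0,0]},{"jaw": -1,"slide": [0,0,-1.5],"turn": [0,0,0]}])

```text
clock: 8.3
position: [538.8, 33.5, 117.5]
eef_rot: [-0.131, 0.991, 0.027, -0.004]
wrist_force: [0.3, -0.5, -0.1]
gripper_width: 1.002
gripper_force: 0.0
```

jog_arm(rows=[{"jaw": -1,"slide": [0,0,-20],"turn": [0,0,0]},{"jaw": -1,"slide": [0,-20,-60],"turn": [0,0,0]},{"jaw": 1,"slide": [0,-60,-80],"turn": [0,0,0]},{"jaw": 1,"slide": [0,-80,-80],"turn": [0,0,0]},{"jaw": 1,"slide": [0,-80,-80],"turn": [0,0,0]}])

```text
clock: 8.93
position: [535.8, 91.1, 216.3]
eef_rot: [-0.131, 0.991, 0.028, -0.003]
wrist_force: [-0.1, -0.5, -0.8]
gripper_width: 0.376
gripper_force: 0.0
```

```bash
python3 - <<'E'
from h import *
W=robot.camera_params("wrist"); im=robot.camera("wrist").copy()
s=robot.state(); print(inch(s["position"]),s["gripper_width"],s["wrist_force"])
for f in ("search_frame",):
    for r in getattr(robot,f)("puck_center","wrist")[:3]:
        e,d=ray(W,r["xy"]); n=CZ; k=((ch(0,0,15)-e)@n)/(d@n); print((np.array(r["xy"])*[512,384]).round(),r["score"],inch(e+k*d).round(1))
for a in np.linspace(0,6.28,60): cv2.circle(im,tuple(int(v) for v in proj(W,ch(-212+30*np.cos(a),30*np.sin(a),20)).round()),0,(0,255,0),-1)
for y in (-32,32):
    for x in range(-110,0,10): cv2.circle(im,tuple(int(v) for v in proj(W,ch(x,y,22)).round()),1,(0,0,255),-1)
save("w4",im)
E
```

```text
[-286.58951813   -0.82872541   79.19239169] 0.285953724964356 [-0.91063628  0.0479247   0.5027119 ]
[220. 227.] 0.85 [-311.2  -15.9   15. ]
[375. 207.] 0.66 [-207.1   -1.2   15. ]
```

View pics/w4.png

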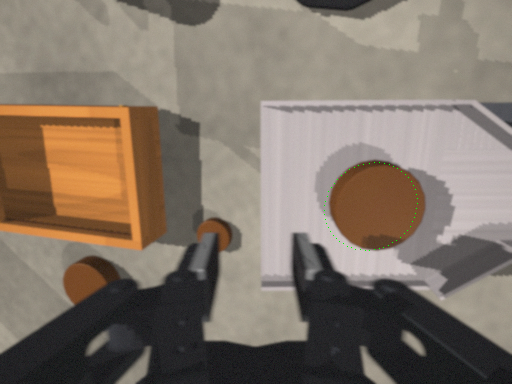

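The puck lies flat in the pan at pixel (377,205), about chute x = -207 and near the middle line; the fingers are closing clear of it. Checking the pan corners, then lowering behind it.

```bash
python3 - <<'E'
from h import *
W=robot.camera_params("wrist")
print(proj(W,ch(-284.5,66,8)),proj(W,ch(-284.5,-66,8)),"seen 262,102 / 262,290")
go(ch(-277,0,7),TOOL)
E
```

```text
[256.80121563 101.6480153 ] [256.74675241 286.4666714 ] seen 262,102 / 262,290
slide [ 1.   9.  71.9] turn [-0.  0. -0.] n 1.2
```

jog_arm(rows=[{"jaw": 1,"slide": [1,5,30],"turn": [0,0,0]},{"jaw": 1,"slide": [1,8,60],"turn": [0,0,0]},{"jaw": 1,"slide": [1,8,71],"turn": [0,0,0]},{"jaw": 1,"slide": [1,8,71],"turn": [0,0,0]},{"jaw": 1,"slide": [1,8,71],"turn": [0,0,0]}])

```text
clock: 9.65
position: [536.9, 100.5, 145.9]
eef_rot: [-0.131, 0.991, 0.027, -0.003]
wrist_force: [0.1, -0.9, 1.0]
gripper_width: 0.002
gripper_force: 0.0
```

jog_arm(rows=[{"jaw": 1,"slide": [0,12,0],"turn": [0,0,0]},{"jaw": 1,"slide": [0,22,0],"turn": [0,0,0]},{"jaw": 1,"slide": [0,30,0],"turn": [0,0,0]},{"jaw": 1,"slide": [0,38,0],"turn": [0,0,0]},{"jaw": 1,"slide": [0,46,0],"turn": [0,0,0]}])

```text
clock: 10.28
position: [538.7, 55.7, 132.9]
eef_rot: [-0.131, 0.991, 0.027, -0.003]
wrist_force: [-0.4, 0.7, 1.0]
gripper_width: -0.002
gripper_force: 0.2
```

jog_arm(rows=[{"jaw": 1,"slide": [0,10,0],"turn": [0,0,0]},{"jaw": 1,"slide": [0,20,0],"turn": [0,0,0]},{"jaw": 1,"slide": [0,30,0],"turn": [0,0,0]},{"jaw": 1,"slide": [0,40,0],"turn": [0,0,0]},{"jaw": 1,"slide": [0,50,0],"turn": [0,0,0]}])

```text
clock: 10.9
position: [541.2, 7.4, 119.9]
eef_rot: [-0.131, 0.991, 0.027, -0.004]
wrist_force: [-0.0, -0.5, 0.7]
gripper_width: -0.0
gripper_force: 0.2
```

```bash
python3 - <<'E'
from h import *
W=robot.camera_params("wrist"); im=robot.camera("wrist").copy(); save("w5",im); s=robot.state(); print(inch(s["position"]),s["wrist_force"]@C)
go(ch(-180,-1,7),TOOL)
E
```

```text
[-1.80567520e+02  2.75415656e-04  7.98341196e+00] [ 0.80019377 -0.29927475  0.36389908]
slide [-1.   0.6  1. ] turn [ 0.     0.    -0.001] n 0.0
```

View pics/w5.png

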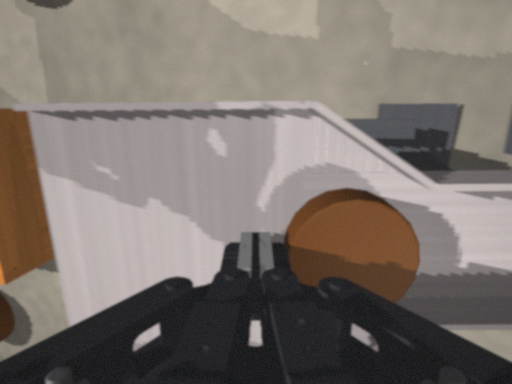

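The view shows the puck at (352,245), against the shut fingers at (257,250) and heading into the channel mouth. Continuing.

jog_arm(rows=[{"jaw": 1,"slide": [-1,9,0],"turn": [0,0,0]},{"jaw": 1,"slide": [-1,18,0],"turn": [0,0,0]},{"jaw": 1,"slide": [-1,27,0],"turn": [0,0,0]},{"jaw": 1,"slide": [-1,36,0],"turn": [0,0,0]},{"jaw": 1,"slide": [-1,44,0],"turn": [0,0,0]}])

```text
clock: 11.58
position: [542.5, -35.0, 108.5]
eef_rot: [-0.131, 0.991, 0.027, -0.004]
wrist_force: [0.1, 1.4, -0.2]
gripper_width: -0.001
gripper_force: 0.1
```

jog_arm(rows=[{"jaw": 1,"slide": [0,5,0],"turn": [0,0,0]},{"jaw": 1,"slide": [0,10,0],"turn": [0,0,0]},{"jaw": 1,"slide": [0,14,0],"turn": [0,0,0]}])

```text
clock: 11.95
position: [543.3, -48.1, 105.0]
eef_rot: [-0.131, 0.991, 0.027, -0.004]
wrist_force: [-1.0, 0.4, 0.3]
gripper_width: 0.003
gripper_force: 0.1
```

jog_arm(rows=[{"jaw": 1,"slide": [0,2,0],"turn": [0,0,0]},{"jaw": 1,"slide": [0,4,0],"turn": [0,0,0]},{"jaw": 1,"slide": [0,6,0],"turn": [0,0,0]}])

```text
clock: 12.32
position: [543.6, -53.7, 103.5]
eef_rot: [-0.131, 0.991, 0.027, -0.004]
wrist_force: [-0.4, 0.9, -0.1]
gripper_width: -0.002
gripper_force: 0.1
```

jog_arm(rows=[{"jaw": 1,"slide": [0,2,0],"turn": [0,0,0]},{"jaw": 1,"slide": [0,4,0],"turn": [0,0,0]},{"jaw": 1,"slide": [0,6,0],"turn": [0,0,0]}])

```text
clock: 12.7
position: [543.8, -59.5, 101.9]
eef_rot: [-0.131, 0.991, 0.027, -0.004]
wrist_force: [-0.1, 2.5, 1.0]
gripper_width: 0.0
gripper_force: 1.5
```

jog_arm(rows=[{"jaw": 1,"slide": [0,2,0],"turn": [0,0,0]},{"jaw": 1,"slide": [0,4,0],"turn": [0,0,0]},{"jaw": 1,"slide": [0,6,0],"turn": [0,0,0]}])

```text
clock: 13.08
position: [543.8, -65.2, 100.3]
eef_rot: [-0.131, 0.991, 0.027, -0.004]
wrist_force: [-2.8, 4.2, 2.0]
gripper_width: 0.0
gripper_force: 1.7
```

jog_arm(rows=[{"jaw": 1,"slide": [0,1.5,0],"turn": [0,0,0]},{"jaw": 1,"slide": [0,3,0],"turn": [0,0,0]},{"jaw": 1,"slide": [0,4.5,0],"turn": [0,0,0]}])

```text
clock: 13.45
position: [544.3, -69.7, 99.1]
eef_rot: [-0.131, 0.991, 0.027, -0.004]
wrist_force: [-3.4, 2.7, 1.2]
gripper_width: 0.004
gripper_force: 1.6
```

jog_arm(rows=[{"jaw": 1,"slide": [0,1.5,0],"turn": [0,0,0]},{"jaw": 1,"slide": [0,3,0],"turn": [0,0,0]},{"jaw": 1,"slide": [0,4,0],"turn": [0,0,0]}])

```text
clock: 13.82
position: [544.9, -73.5, 98.2]
eef_rot: [-0.131, 0.991, 0.027, -0.003]
wrist_force: [-1.2, 3.1, 1.6]
gripper_width: 0.0
gripper_force: 1.8
```

jog_arm(rows=[{"jaw": 1,"slide": [0,1,0],"turn": [0,0,0]},{"jaw": 1,"slide": [0,2,0],"turn": [0,0,0]},{"jaw": 1,"slide": [0,2,0],"turn": [0,0,0]}])

```text
clock: 14.2
position: [545.0, -75.4, 97.7]
eef_rot: [-0.131, 0.991, 0.027, -0.003]
wrist_force: [0.2, 3.1, 0.8]
gripper_width: 0.0
gripper_force: 1.6
```

jog_arm(rows=[{"jaw": 1,"slide": [0,1,0],"turn": [0,0,0]},{"jaw": 1,"slide": [0,2,0],"turn": [0,0,0]}])

```text
clock: 14.45
position: [545.1, -77.3, 97.3]
eef_rot: [-0.131, 0.991, 0.027, -0.003]
wrist_force: [0.8, 4.4, 2.3]
gripper_width: -0.004
gripper_force: 2.1
```

jog_arm(rows=[{"jaw": 1,"slide": [0,1,0],"turn": [0,0,0]},{"jaw": 1,"slide": [0,2,0],"turn": [0,0,0]}])

```text
clock: 14.7
position: [545.1, -79.3, 96.7]
eef_rot: [-0.131, 0.991, 0.027, -0.003]
wrist_force: [0.6, 4.4, 1.8]
gripper_width: 0.004
gripper_force: 2.1
```

jog_arm(rows=[{"jaw": 1,"slide": [0,1,0],"turn": [0,0,0]},{"jaw": 1,"slide": [0,2,0],"turn": [0,0,0]}])

```text
clock: 14.95
position: [545.2, -81.2, 96.2]
eef_rot: [-0.131, 0.991, 0.027, -0.003]
wrist_force: [1.4, 4.4, 1.8]
gripper_width: -0.001
gripper_force: 2.1
```

jog_arm(rows=[{"jaw": 1,"slide": [0,1,0],"turn": [0,0,0]},{"jaw": 1,"slide": [0,2,0],"turn": [0,0,0]}])

```text
clock: 15.2
position: [545.3, -83.2, 95.6]
eef_rot: [-0.131, 0.991, 0.027, -0.003]
wrist_force: [1.1, 3.7, 1.7]
gripper_width: 0.0
gripper_force: 2.1
```

jog_arm(rows=[{"jaw": 1,"slide": [0,1,0],"turn": [0,0,0]},{"jaw": 1,"slide": [0,1,0],"turn": [0,0,0]}])

```text
clock: 15.45
position: [545.3, -84.2, 95.3]
eef_rot: [-0.131, 0.991, 0.027, -0.003]
wrist_force: [1.6, 2.8, 1.2]
gripper_width: 0.001
gripper_force: 1.7
```

jog_arm(rows=[{"jaw": 1,"slide": [0,1,0],"turn": [0,0,0]},{"jaw": 1,"slide": [0,1,0],"turn": [0,0,0]}])

```text
clock: 15.7
position: [545.3, -85.1, 95.1]
eef_rot: [-0.131, 0.991, 0.027, -0.003]
wrist_force: [2.6, 3.3, 1.3]
gripper_width: -0.004
gripper_force: 1.8
```

jog_arm(rows=[{"jaw": 1,"slide": [0,1,0],"turn": [0,0,0]},{"jaw": 1,"slide": [0,1,0],"turn": [0,0,0]}])

```text
clock: 15.95
position: [545.4, -86.1, 94.8]
eef_rot: [-0.131, 0.991, 0.027, -0.003]
wrist_force: [2.4, 3.3, 0.9]
gripper_width: -0.003
gripper_force: 1.8
```

jog_arm(rows=[{"jaw": 1,"slide": [0,1,0],"turn": [0,0,0]},{"jaw": 1,"slide": [0,1,0],"turn": [0,0,0]}])

```text
clock: 16.2
position: [545.4, -87.0, 94.5]
eef_rot: [-0.131, 0.991, 0.027, -0.004]
wrist_force: [1.6, 2.5, 1.6]
gripper_width: -0.001
gripper_force: 1.8
```

jog_arm(rows=[{"jaw": 1,"slide": [0,1,0],"turn": [0,0,0]},{"jaw": 1,"slide": [0,1,0],"turn": [0,0,0]}])

```text
clock: 16.45
position: [545.4, -88.0, 94.3]
eef_rot: [-0.131, 0.991, 0.027, -0.004]
wrist_force: [1.5, 2.7, 1.5]
gripper_width: -0.001
gripper_force: 1.7
```

jog_arm(rows=[{"jaw": 1,"slide": [0,1,0],"turn": [0,0,0]},{"jaw": 1,"slide": [0,1,0],"turn": [0,0,0]}])

```text
clock: 16.7
position: [545.4, -89.0, 94.0]
eef_rot: [-0.131, 0.991, 0.027, -0.004]
wrist_force: [1.5, 3.0, 1.3]
gripper_width: -0.002
gripper_force: 1.6
```

jog_arm(rows=[{"jaw": 1,"slide": [0,1,0],"turn": [0,0,0]},{"jaw": 1,"slide": [0,1,0],"turn": [0,0,0]}])

```text
clock: 16.95
position: [545.5, -90.0, 93.7]
eef_rot: [-0.131, 0.991, 0.027, -0.004]
wrist_force: [1.2, 2.8, 0.5]
gripper_width: 0.0
gripper_force: 1.5
```

jog_arm(rows=[{"jaw": 1,"slide": [0,1,0],"turn": [0,0,0]},{"jaw": 1,"slide": [0,1,0],"turn": [0,0,0]}])

```text
clock: 17.2
position: [545.0, -91.2, 93.3]
eef_rot: [-0.13, 0.991, 0.027, -0.004]
wrist_force: [1.2, 0.3, 0.4]
gripper_width: -0.002
gripper_force: 0.4
```

jog_arm(rows=[{"jaw": 1,"slide": [0,1,0],"turn": [0,0,0]},{"jaw": 1,"slide": [0,1,0],"turn": [0,0,0]}])

```text
clock: 17.45
position: [545.2, -92.0, 93.0]
eef_rot: [-0.131, 0.991, 0.027, -0.004]
wrist_force: [-0.1, 0.3, 0.0]
gripper_width: -0.002
gripper_force: 0.0
```

jog_arm(rows=[{"jaw": 1,"slide": [0,1,0],"turn": [0,0,0]},{"jaw": 1,"slide": [0,1,0],"turn": [0,0,0]}])

```text
clock: 17.7
position: [545.5, -92.8, 92.9]
eef_rot: [-0.131, 0.991, 0.027, -0.004]
wrist_force: [-0.4, -0.4, -0.2]
gripper_width: -0.001
gripper_force: 0.0
```

jog_arm(rows=[{"jaw": 1,"slide": [0,1,0],"turn": [0,0,0]},{"jaw": 1,"slide": [0,1,0],"turn": [0,0,0]}])

```text
clock: 17.95
position: [545.7, -93.8, 92.7]
eef_rot: [-0.131, 0.991, 0.027, -0.004]
wrist_force: [0.2, 0.9, 0.6]
gripper_width: 0.0
gripper_force: 0.0
```

jog_arm(rows=[{"jaw": 1,"slide": [0,1,0],"turn": [0,0,0]},{"jaw": 1,"slide": [0,1,0],"turn": [0,0,0]}])

```text
clock: 18.2
position: [545.8, -94.7, 92.5]
eef_rot: [-0.131, 0.991, 0.027, -0.004]
wrist_force: [-0.2, 0.0, 0.9]
gripper_width: 0.001
gripper_force: 0.0
```

The catch has been passed. I'll look at the gap to the stop before stepping on.

```bash
python3 - <<'E'
from h import *
W=robot.camera_params("wrist"); im=robot.camera("wrist").copy(); s=robot.state(); print(inch(s["position"]),s["wrist_force"]@C)
im=cv2.resize(im[130:330,230:512],(790,560),interpolation=cv2.INTER_CUBIC)
for x in range(-70,30,10):
    q=proj(W,ch(x,-20,20)); q=(q-[230,130])*2.8; cv2.circle(im,tuple(int(v) for v in q),3,(0,255,0) if x else (255,0,0),-1)
save("w6",im)
E
```

```text
[-75.61484027  -0.84201466   8.1336306 ] [-0.33866163  0.21215036  0.50426509]
```

View pics/w6.png

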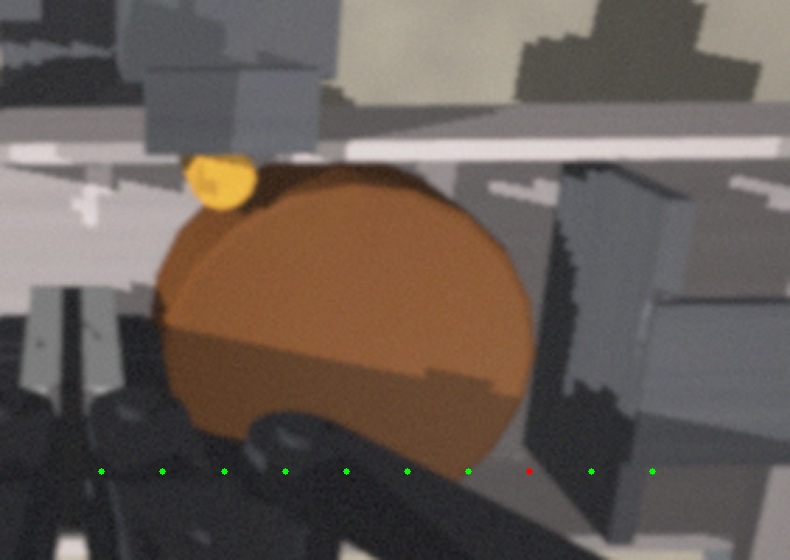

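The crop shows the puck past the catch (its nose, at (222,182), is out again behind the puck). The gap between the puck's rim (533) and the stop face at the same height (~620) is about 14 mm. Advancing 9 mm, then feeling in 1 mm steps.

jog_arm(rows=[{"jaw": 1,"slide": [0,2,0],"turn": [0,0,0]},{"jaw": 1,"slide": [0,4,0],"turn": [0,0,0]},{"jaw": 1,"slide": [0,6,0],"turn": [0,0,0]},{"jaw": 1,"slide": [0,7.5,0],"turn": [0,0,0]},{"jaw": 1,"slide": [0,9,0],"turn": [0,0,0]}])

```text
clock: 18.88
position: [546.2, -103.5, 90.1]
eef_rot: [-0.131, 0.991, 0.027, -0.004]
wrist_force: [0.1, 0.2, 0.2]
gripper_width: 0.002
gripper_force: 0.1
```

jog_arm(rows=[{"jaw": 1,"slide": [0,1,0],"turn": [0,0,0]},{"jaw": 1,"slide": [0,1,0],"turn": [0,0,0]}])

```text
clock: 19.12
position: [546.2, -104.0, 89.9]
eef_rot: [-0.131, 0.991, 0.027, -0.004]
wrist_force: [0.4, 1.9, 1.4]
gripper_width: -0.001
gripper_force: 1.5
```

jog_arm(rows=[{"jaw": 1,"slide": [0,0.4,0],"turn": [0,0,0]},{"jaw": 1,"slide": [0,0.4,0],"turn": [0,0,0]}])

```text
clock: 19.38
position: [546.3, -104.2, 89.9]
eef_rot: [-0.131, 0.991, 0.027, -0.004]
wrist_force: [0.1, 4.9, 2.4]
gripper_width: 0.002
gripper_force: 2.8
```

jog_arm(rows=[{"jaw": 1,"slide": [0,0.2,0],"turn": [0,0,0]},{"jaw": 1,"slide": [0,0.2,0],"turn": [0,0,0]},{"jaw": 1,"slide": [0,0.2,0],"turn": [0,0,0]}])

```text
clock: 19.75
position: [546.3, -104.3, 89.8]
eef_rot: [-0.131, 0.991, 0.027, -0.004]
wrist_force: [-0.3, 6.2, 2.4]
gripper_width: 0.001
gripper_force: 3.2
```

jog_arm(rows=[{"jaw": 1,"slide": [0,0.1,0],"turn": [0,0,0]},{"jaw": 1,"slide": [0,0.1,0],"turn": [0,0,0]},{"jaw": 1,"slide": [0,0.1,0],"turn": [0,0,0]}])

```text
clock: 20.12
position: [546.3, -104.3, 89.8]
eef_rot: [-0.131, 0.991, 0.027, -0.004]
wrist_force: [-0.9, 6.9, 3.5]
gripper_width: 0.002
gripper_force: 3.3
```

jog_arm(rows=[{"jaw": 1,"slide": [0,-2,0],"turn": [0,0,0]},{"jaw": 1,"slide": [0,-8,0],"turn": [0,0,0]},{"jaw": 1,"slide": [0,-8,-20],"turn": [0,0,0]},{"jaw": 1,"slide": [0,-8,-50],"turn": [0,0,0]},{"jaw": 1,"slide": [0,-40,-90],"turn": [0,0,0]}])

```text
clock: 20.75
position: [544.7, -90.7, 186.4]
eef_rot: [-0.13, 0.991, 0.026, -0.005]
wrist_force: [1.3, 0.0, 0.1]
gripper_width: 0.001
gripper_force: 0.0
```

jog_arm(rows=[{"jaw": 1,"slide": [0,0,0],"turn": [0,0,0]},{"jaw": 1,"slide": [0,0,0],"turn": [0,0,0]},{"jaw": 1,"slide": [0,0,0],"turn": [0,0,0]}])

```text
clock: 21.12
position: [544.8, -89.8, 185.8]
eef_rot: [-0.131, 0.991, 0.027, -0.005]
wrist_force: [-0.1, -0.3, -0.4]
gripper_width: -0.002
gripper_force: 0.0
```

```bash
python3 - <<'E'
from h import *
im=robot.camera("wrist"); s=robot.state(); print(inch(s["position"]),s["wrist_force"])
save("w7",cv2.resize(im[60:300,230:512],(705,600),interpolation=cv2.INTER_CUBIC))
E
```

```text
[-104.52136253   -1.40934607   97.06483336] [-0.37573499  0.99079756  0.40923484]
```

View pics/w7.png

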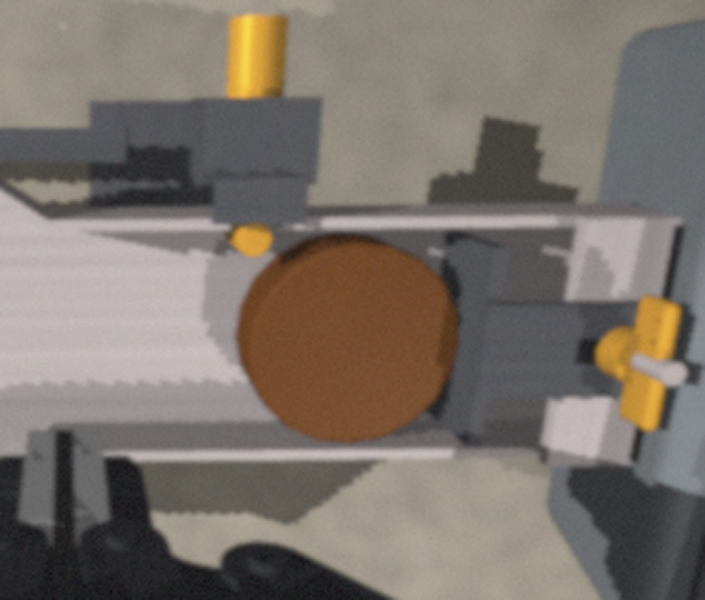

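The puck lies flat at (348,338) with its rim against the stop at (460,340). The catch is out behind it and the gripper is clear.

```bash
python3 -c "
from bench import robot
print(robot.sign_off())"
```

```text
the job is handed in; nothing more can be done
None
```

The puck was laid flat in the pan and released, pushed past the catch, pressed against the stop at about 7 N and left there; the gripper was clear when I handed the job in, about 21 s into the 69 s allowed, but no verdict came back.

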